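# Scan a gearbox's code label, then jog it through one turn

## Task

Book the blue gearbox in for its turning check: pick up the cordless scanner, point its window squarely at the middle of the white code label on the gearbox from about 100 mm away without touching the gearbox, and keep it still for two seconds so that it reads. Lay the scanner back down in the middle of its light grey mat, then hold the green jog button fully down for four seconds, so that the worm wheel makes about one turn, and let it go. Keep off the red emergency stop, and leave the other things on the bench where they are.

Things in the scene. Friction and masses are not known exactly. Their poses are not given: they have to be found in the camera images.
- gearbox: Fixed blue worm gearbox, top cover off, on a steel plate; grey motor on its +y end. Origin: on the bench under the housing's middle; z up, y along the motor. Housing 150 (x) by 190 (y) mm, top 253 mm up; feet reach x = +-95 mm, motor y = +310 mm (210 mm high). End face at y = -95 mm carries the label; below it a round cover, up to 127 mm high, and the plate reach to y = -125 mm.
- label (a point): Centre of the white square sticker (50 mm) with a black 2D code on the gearbox's end face, 185 mm above the bench. Same axes as the gearbox: the label faces along its -y, so the scanner must look along its +y. It reads at any roll of the scanner.
- worm_wheel (a joint): Angle (rad) of the bronze worm wheel and hollow shaft in the gearbox, seen through the open top and at the side; a yellow tooth marks it. 0 (yellow tooth up) at the start. It turns at about 1.6 rad/s, one turn in four seconds, while the jog button is down and stops, within half a radian, when it is let go.
- scanner: Loose pistol-shaped cordless scanner, 0.26 kg, flat on its side on the mat; reads by itself. Origin: under the head's middle, on its underside; x: the way it looks; z: up as it lies. Grey head 50 mm wide (y), 46 mm high, x -60 to +60 mm (black nose 56 mm wide from x = 42). Handle, 36 mm deep, on the -y side from x = -55 to -15 mm, foot ends at y = -145 mm. Head free for fingers at x = 0 to 40 mm.
- scanner_window (a point): Centre of the scanner's amber window in the middle of the nose's front, at x = 61, y = 0, z = 23 mm in the scanner's frame and with its axes: the scanner looks straight out from here along its x, level while it lies flat.
- scanner_grip (a point): A good place to grip the head across its 50 mm width (scanner's y): x = 20, y = 0, z = 23 mm in the scanner's frame.
- scanner_mid (a point): Middle of the scanner's outline as it lies (130 by 172 mm overall): x = -5, y = -58, z = 23 mm in its frame.
- mat: Fixed light grey rubber mat, 240 by 240 mm, 4 mm thick. Origin: on the bench under its middle. It and the jog station change places and move about.
- station: Fixed grey jog station, 97 (x) by 187 (y) mm, lid 59 mm above the bench. Origin: on the bench under its middle. Green jog button at y = +50 mm, small white lamp in the middle, red emergency stop at y = -53 mm.
- jog (a joint): Travel (m) of the green jog button: 0 up, 0.006 fully down. It springs back; 2.5 N starts it and 4.6 N holds it fully down.
- jog_top (a point): Middle of the top of the green jog button (40 mm across), 85 mm above the bench when up; it stands 20 mm out of its steel collar and is pressed straight down.
- estop: Red mushroom emergency stop, 40 mm across, on the jog station, its top 92 mm above the bench; origin at its foot on the lid.
- mallet: Bystander: mallet with a wooden handle and yellow faces, 275 mm long, 40 mm high, lying. Origin on the bench, 115 mm along its handle from the middle of its head.
- pliers: Bystander: pliers with red grips, 165 mm long, 14 mm high. Origin under the pivot.
- parts_tray: Bystander: blue divided tray with small parts, 130 by 200 mm, 35 mm high. Origin under its middle.
- bush: Bystander: aluminium bush, 64 mm across, 70 mm high, upright. Origin under its middle.
- end_shield: Bystander: blue end shield, 120 mm across, with a steel stub shaft, 103 mm high, upright. Origin under its middle.
- bearing: Bystander: steel bearing ring, 72 mm across, 18 mm high, lying flat. Origin under its middle.
- marker: Bystander: black marker pen, 132 mm long, 19 mm thick, lying. Origin on the bench under it, near its middle.
Not all that is in view belongs to the job. There is more than one size of the scanner; the one meant has the size given above.

How it is judged:
On the way, in this order (a step that is already met when the one before it is completed fails the run):
1. the held scanner looks squarely (within 17 deg) at the label, within 15 mm of its centre, window 60 to 150 mm away, still (under 30 mm/s and 0.2 rad/s) for 1.5 s (x of label in the frame of scanner_window between 0.06 and 0.15 m and y of label in the frame of scanner_window between -0.015 and 0.015 m and z of label in the frame of scanner_window between -0.015 and 0.015 m and angle between the x axis of scanner_window and the y axis of label, either way round below 0.3 rad and y of scanner_window in the frame of label below -0.05 m and linear speed of scanner below 0.03 m/s and angular speed of scanner below 0.2 rad/s and contact force between the fingers and scanner above 0.5 N), for 1.5 s.
2. the scanner lies flat in the middle of the mat, let go and at rest (x of scanner_mid in the frame of mat between -0.05 and 0.05 m and y of scanner_mid in the frame of mat between -0.05 and 0.05 m and height (world z) of scanner below 0.01 m and angle between scanner's own z axis and vertical below 0.1 rad and contact force between the fingers and scanner below 0.1 N and linear speed of scanner below 0.02 m/s), for 0.2 s.
3. the jog button is held down (at least 4 of its 6 mm) for three seconds without a break (value of joint jog above 0.004 m), for 3 s.
At the end, for the whole second after the job is handed in: The scanner lies flat and at rest on its mat, the middle of its outline within 50 mm of the mat's middle along each of the mat's sides; the jog button is up (within 2 mm) and the worm wheel stands still, having turned 4.2 to 9.4 rad (0.67 to 1.5 turns) in all (value of joint jog below 0.002 m and value of joint worm_wheel between 4.2 and 9.4 rad and velocity of joint worm_wheel below 0.1 rad/s and x of scanner_mid in the frame of mat between -0.05 and 0.05 m and y of scanner_mid in the frame of mat between -0.05 and 0.05 m and height (world z) of scanner below 0.01 m and angle between scanner's own z axis and vertical below 0.1 rad and linear speed of scanner below 0.02 m/s); the robot touches nothing.
It fails at once if the scanner knocks against the gearbox (contact force between scanner and gearbox above 2 N).
It fails at once if the scanner is let go more than 20 mm above the mat (height (world z) of scanner above 0.024 m and contact force between the fingers and scanner below 0.05 N).
It fails at once if the emergency stop is touched (contact force between anything else and estop above 2 N).
It fails at once if the jog button is pressed while the scanner is off the mat (value of joint jog above 0.003 m and height (world z) of scanner above 0.03 m).
It fails at once if another thing on the bench is shifted by more than 30 mm (distance of any of mallet, pliers, parts_tray, bush, end_shield, bearing, marker from where it was at the start of the episode above 0.03 m).
It also fails if it takes over 72 s, if anything falls off the work surface, if the arm or the gripper's body presses on something with over 40 N, if the wrist force passes 120 N, or if a joint passes its speed limit or range.

## Robot

A 6-joint arm with a two-finger parallel gripper is mounted at the origin on the work surface. World frame = base frame: x ahead of the robot, y to its left, z up, the work surface at z = 0. Lengths are in m, angles in rad, forces in N, time in s.
With the tool pointing down it reaches from about 0.3 to 1 m from the base axis. Payload 5.1 kg.
Tool frame: the origin (TCP) lies between the finger pads; the fingertips stand r.nose_length ahead of it and the grasp point (between the pads) lies 3 mm ahead of it (r.nose_length is the distance from the TCP to the fingertips, in m); y points along the fingers, x is the direction in which the jaws open and shut, and the axes are right-handed (so a half turn about y gives the same grasp; the last joint's range is limited). The gripper opens to 95 mm and grips with 3 to 60 N. Pads are 20 mm wide; open, the fingers measure 119 mm over their backs; the gripper's body (75 mm by 180 mm) begins 59 mm behind the grasp point.
Start: joints at [-1.384, 0.124, 1.65, -0, 1.367, -0.083], TCP at [0.173, -0.626, 0.237] pointing down, gripper open.
Joint ranges: [-2.61, 2.61], [-1.02, 2.33], [0.03, 2.71], [-1.35, 4.49], [0.32, 2.68], [-2.91, 2.91]. Speed limits (rad/s): [2.57, 2.57, 3.14, 3.14, 3.14, 3.14].

## Interface

Orientations are given as a unit quaternion [w, x, y, z].
In Python, from rig import r, eyes gives the robot as it stands.
- The arm moves only by the tool play_rows, never from a script. Its argument "steps" is a list that holds one entry, the list of rows, each a list of 7 numbers: the shift along the tool's x, y, z in mm, then the turn, a rotation vector about the tool's x, y, z in degrees, then the opening, from -1 (shut) to 1 (fully open). A call has exactly 8 rows; each row shifts and turns the commanded pose from where the row before left it, along the tool's axes as they then stand; what a row does not reach is not made up. A row lasts 1/8 s, in which the tool goes at most 62.5 mm and 10.7 degrees, less where a joint would pass 70% of its speed; a pose out of reach is approached as far as the arm can. A call with a gripper value outside its range is refused whole. The fingers move at their own pace and stop on an object; "force" is the grip in N (left out, the last holds). Time passes only in rows, so rows that do not move let the fingers close, or fill a call up. It gives the time, the measured TCP pose, the force and the opening at its end, in the units of the state.
- r.read_state(): the state, without advancing time (a new reading comes with each control period).
- eyes.snapshot(name): name is "scene" or "top" or "wrist"; returns a dict with "color" (420x560x3 uint8, blue, green, red), "fx", "fy", "cx", "cy" (pixels), "pose" (4x4, takes a point from camera to world coordinates); the wrist camera has in their place "tool_from_camera" (4x4, takes a point from camera to tool coordinates, whose origin is the TCP and whose axes are the tool frame's). Camera axes: x right, y up, looking along -z (the intrinsics and any distortion apply to the point x, -y, -z); pixel columns grow to the right and rows downward; lengths in m; the calibration is good to about 2 mm. A picture is of the moment at which its call begins: read the wrist's pose just before it. There is no depth.
- r.sign_off(): hands the job in, once; it reports no verdict.
The state is a dict: "clock": time; "joints": joint angles; "joint_velocities": joint speeds; "joint_torque": joint torques, N m; "position": TCP position; "eef_rot": TCP orientation; "wrist_force": force on the tool from outside, world axes, zero at the start; "ft_torque": the same for the moment, N m; "gripper_width": finger opening in m.
Only numpy, scipy, OpenCV 4.12 (cv2) and the standard library are available. Lean on these libraries where they do the work, as an engineer would, in place of code of your own. Each camera call takes 0.05 s, during which the arm holds its last target. There are 200 camera calls.

## Working session

There is one attempt and no reset: what is moved stays moved. The work goes in short steps, Python scripts to look and compute and a tool call to move; the robot and the scene stay as the last step left them, time stands still between calls to the robot, and variables do not carry over. Pictures are saved under pics/ and viewed, about 8 in all and at most 12, crops included, and the job is handed in when it is done.

Besides the shell and the picture viewer there is one more tool, called after ">>>" by a JSON object that holds its "method" and its "body", one argument or row to a line. play_rows: Moves the arm, as the interface text tells. Its arguments: {"type":"object","properties":{"steps":{"type":"array"},"force":{"type":"number"}},"required":["steps"]}

```bash
mkdir -p pics; ls; cat > h.py <<'E'
import numpy as np, cv2
from rig import r, eyes
from scipy.spatial.transform import Rotation as R
def snap(n,f=None):
    s=r.read_state(); d=eyes.snapshot(n)
    if f: cv2.imwrite('pics/'+f,d['color'])
    if n=='wrist':
        T=np.eye(4); q=s['eef_rot']; T[:3,:3]=R.from_quat([q[1],q[2],q[3],q[0]]).as_matrix(); T[:3,3]=s['position']
        d['pose']=T@np.array(d['tool_from_camera'])
    return d
def px2w(d,u,v,z):
    P=np.array(d['pose']); k=P[:3,:3]@np.array([(u-d['cx'])/d['fx'],-(v-d['cy'])/d['fy'],-1]); o=P[:3,3]
    return o+k*(z-o[2])/k[2]
def w2px(d,p):
    P=np.array(d['pose']); c=P[:3,:3].T@(np.array(p)-P[:3,3]); return d['cx']-d['fx']*c[0]/c[2], d['cy']+d['fy']*c[1]/c[2]
E
python3 - <<'E'
from h import *
a=snap('top','top.png'); b=snap('scene','scene.png')
print(r.read_state(), r.nose_length, [k for k in a], a['pose'],a['fx'],b['pose'],b['fx'])
E
```

```text
pics
{'clock': 0.1, 'joints': array([-1.38360255e+00,  1.24439650e-01,  1.65153316e+00,  1.55153986e-05,
        1.36747442e+00, -8.25945178e-02]), 'joint_velocities': array([-0.00095338,  0.00098517, -0.00303373, -0.00082399, -0.00128626,
        0.00091727]), 'joint_torque': array([ 6.03173485e-04, -4.18881905e+01, -3.61095893e+01,  7.76286749e-02,
        4.62027302e-02, -7.37326241e-05]), 'position': array([ 0.17312282, -0.62596883,  0.2355126 ]), 'eef_rot': array([ 0.56314234, -0.56225682,  0.42869943, -0.42773212]), 'wrist_force': array([ 0.4233747 ,  0.08441589, -1.12868846]), 'ft_torque': array([ 0.03701444, -0.05657257,  0.00374522]), 'gripper_width': 0.09508929628194668} 0.022 ['color', 'fx', 'fy', 'cx', 'cy', 'pose'] [[-0.02664471  0.98302027 -0.18155221  0.4039989 ]
 [-0.99938021 -0.02201495  0.02746899 -0.05810828]
 [ 0.02300571  0.18217159  0.98299758  1.25040858]
 [ 0.          0.          0.          1.        ]] 387.05167867764385 [[-0.78704144 -0.48784267  0.37759145  0.96611838]
 [ 0.61661285 -0.64077739  0.45737613  0.38296364]
 [ 0.01882447  0.59280171  0.80512842  0.91273018]
 [ 0.          0.          0.          1.        ]] 389.15465705957166
```

View pics/top.png

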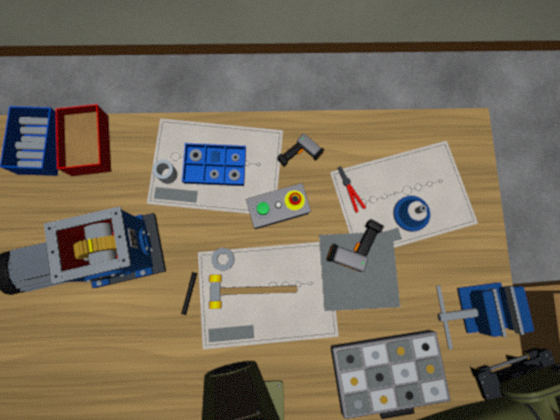

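View pics/scene.png

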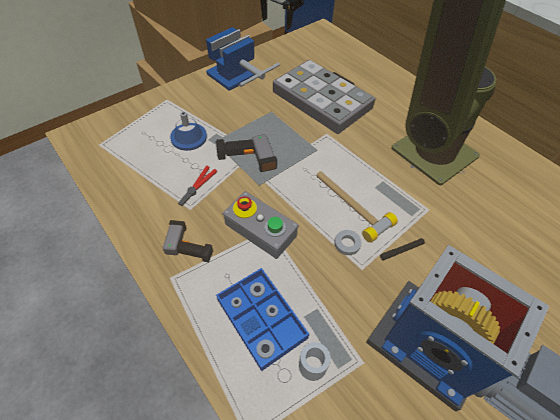

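```bash
python3 - <<'E'
import cv2,numpy as np
t=cv2.imread('pics/top.png'); 
a=cv2.resize(t[180:320,240:410],None,fx=4.5,fy=4.5,interpolation=cv2.INTER_CUBIC)[:, :]
b=cv2.resize(t[195:300,0:175],None,fx=4.5,fy=4.5,interpolation=cv2.INTER_CUBIC)
a=a[:, :];print(a.shape,b.shape)
cv2.imwrite('pics/c1.png',a[:600]);cv2.imwrite('pics/c2.png',b)
E
```

```text
(630, 765, 3) (472, 788, 3)
```

View pics/c1.png

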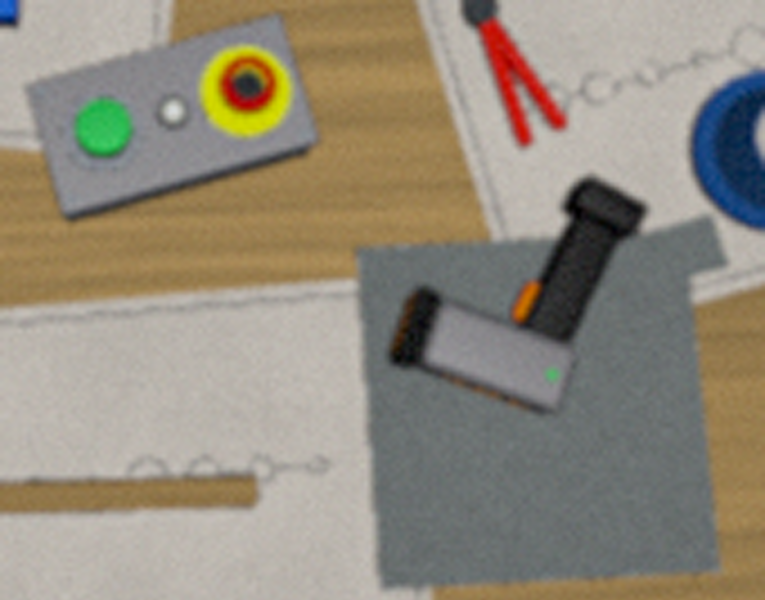

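View pics/c2.png

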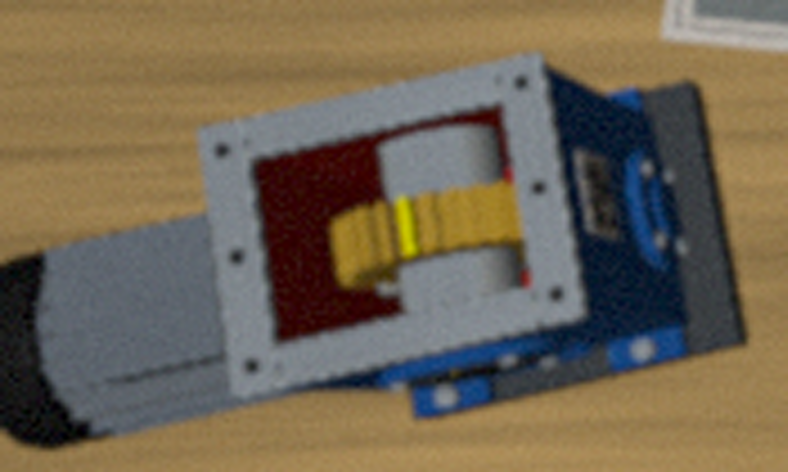

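```bash
python3 - <<'E'
from h import *
d=snap('top')
f=lambda pts,o,z:np.array([px2w(d,o[0]+(u+.5)/4.5-.5,o[1]+(v+.5)/4.5-.5,z) for u,v in pts])
np.set_printoptions(precision=4,suppress=True)
g=f([(200,128),(540,55),(585,318),(232,398)],(0,195),.253)
print('gb',g, [np.linalg.norm(g[i]-g[i-1]) for i in range(4)]); c=g.mean(0)
# gearbox +y: from right edge to left edge
yv=(g[0]+g[3]-g[1]-g[2])[:2]; yv/=np.linalg.norm(yv); xv=np.array([yv[1],-yv[0]])
lab=c[:2]-.095*yv
print('c',c,'yaw y axis',np.degrees(np.arctan2(yv[1],yv[0])),'label',lab)
lp=f([(598,195)],(0,195),.185)[0]; print('label direct',lp)
m=f([(358,248),(690,222),(718,570),(382,588)],(240,180),.004); print('mat',m,m.mean(0),[np.linalg.norm(m[i]-m[i-1]) for i in range(4)])
# scanner top z=.004+.046
h=f([(440,300),(575,347),(553,410),(420,366)],(240,180),.05); print('head',h,[np.linalg.norm(h[i]-h[i-1]) for i in range(4)])
n=f([(410,290),(440,295),(395,362)],(240,180),.05);print('nose',n,np.linalg.norm(n[2]-n[0]))
xv=(h[0]+h[3]-h[1]-h[2])[:2];xv/=np.linalg.norm(xv); rear=(h[1]+h[2])[:2]/2
print('scan yaw',np.degrees(np.arctan2(xv[1],xv[0])),'origin',rear+.06*xv)
print('jog',f([(103,127)],(240,180),.085),'estop',f([(247,86)],(240,180),.092))
st=f([(27,88),(278,14),(316,145),(68,216)],(240,180),.059);print('st',st,st.mean(0))
s=r.read_state();q=s['eef_rot'];print(R.from_quat([q[1],q[2],q[3],q[0]]).as_matrix())
print(d['cx'],d['cy'],np.array(eyes.snapshot('wrist')['tool_from_camera']))
E
```

```text
gb [[0.5592 0.5073 0.253 ]
 [0.5973 0.3172 0.253 ]
 [0.4462 0.2853 0.253 ]
 [0.4073 0.4776 0.253 ]] [np.float64(0.15478228231040478), np.float64(0.19390081820425453), np.float64(0.15438520240618764), np.float64(0.1962707679745969)]
c [0.5025 0.3968 0.253 ] yaw y axis 101.38638515374234 label [0.5212 0.3037]
label direct [0.523  0.3039 0.185 ]
mat [[ 0.5391 -0.2342  0.004 ]
 [ 0.5522 -0.4766  0.004 ]
 [ 0.307  -0.476   0.004 ]
 [ 0.3015 -0.2396  0.004 ]] [ 0.425  -0.3566  0.004 ] [np.float64(0.23763298185127962), np.float64(0.24275142566388444), np.float64(0.2451838899973314), np.float64(0.23649309158971613)]
head [[ 0.4967 -0.2827  0.05  ]
 [ 0.4621 -0.3742  0.05  ]
 [ 0.4198 -0.3561  0.05  ]
 [ 0.4519 -0.2664  0.05  ]] [np.float64(0.04766363410224128), np.float64(0.0977958533114284), np.float64(0.046068249572148744), np.float64(0.09522901196294366)]
nose [[ 0.5041 -0.2623  0.05  ]
 [ 0.5002 -0.2829  0.05  ]
 [ 0.4551 -0.2494  0.05  ]] 0.05071538365201175
scan yaw 69.77910590192886 origin [ 0.4617 -0.3088]
jog [[ 0.617  -0.0528  0.085 ]] estop [[ 0.6418 -0.1513  0.092 ]]
st [[ 0.6506 -0.0003  0.059 ]
 [ 0.7    -0.1777  0.059 ]
 [ 0.6057 -0.2005  0.059 ]
 [ 0.56   -0.0273  0.059 ]] [ 0.6291 -0.1015  0.059 ]
[[ 0.2666 -0.0003  0.9638]
 [-0.9638  0.0016  0.2666]
 [-0.0016 -1.      0.0002]]
274.8434290554572 206.83737116550614 [[ 1.      0.0006 -0.0001  0.0005]
 [-0.0003  0.285  -0.9585 -0.1492]
 [-0.0006  0.9585  0.285   0.0807]
 [ 0.      0.      0.      1.    ]]
```

```bash
cat >> h.py <<'E'
def plan(p,yaw,n=8):
    """n equal world steps from measured pose to TCP p, tool down, tool x at yaw deg; prints tool-frame rows"""
    s=r.read_state(); q=s['eef_rot']; M=R.from_quat([q[1],q[2],q[3],q[0]]); y=np.radians(yaw)
    G=R.from_matrix(np.array([[np.cos(y),0,-np.sin(y)],[np.sin(y),0,np.cos(y)],[0,-1,0]]))
    w=(M.inv()*G).as_rotvec(); dp=(np.array(p)-s['position'])/n*1000
    print('t',s['clock'],'pos',s['position'].round(4),'w',s['gripper_width'].round(4),'F',s['wrist_force'].round(1))
    for i in range(n):
        Mi=M*R.from_rotvec(w*i/n); print((Mi.inv().apply(dp)).round(1).tolist(),np.degrees(w/n).round(2).tolist())
E
python3 -c "
from h import *
plan([.469,-.290,.18],-20.2,8)"
```

```text
Traceback (most recent call last):
  File "h.py", line 21, in plan
    print('t',s['clock'],'pos',s['position'].round(4),'w',s['gripper_width'].round(4),'F',s['wrist_force'].round(1))
                                                          ^^^^^^^^^^^^^^^^^^^^^^^^
AttributeError: 'float' object has no attribute 'round'
```

```bash
sed -i "s/s\['gripper_width'\].round(4)/round(s['gripper_width'],4)/" h.py
python3 -c "
from h import *
plan([.469,-.290,.18],-20.2,8)"
```

```text
t 0.2 pos [ 0.1731 -0.6261  0.2359] w 0.0951 F [1.1 0.9 0.5]
[-30.6, 7.0, 46.8] [-0.01, -6.79, -0.01]
[-24.9, 7.0, 50.1] [-0.01, -6.79, -0.01]
[-18.8, 7.0, 52.7] [-0.01, -6.79, -0.01]
[-12.4, 7.0, 54.6] [-0.01, -6.79, -0.01]
[-5.9, 7.0, 55.7] [-0.01, -6.79, -0.01]
[0.8, 7.0, 56.0] [-0.01, -6.79, -0.01]
[7.4, 7.0, 55.5] [-0.01, -6.79, -0.01]
[13.9, 7.0, 54.2] [-0.01, -6.79, -0.01]
```

>>> {"method": "play_rows", "body": {
  "steps": [
    [[-31,7,47,0,-6.8,0,1],[-25,7,50,0,-6.8,0,1],[-19,7,53,0,-6.8,0,1],[-12,7,55,0,-6.8,0,1],[-6,7,56,0,-6.8,0,1],[1,7,56,0,-6.8,0,1],[7,7,55,0,-6.8,0,1],[14,7,54,0,-6.8,0,1]]
  ]
}}

```text
clock: 1.2
position: [0.4702, -0.2882, 0.1805]
eef_rot: [-0.696, 0.697, -0.122, 0.122]
wrist_force: [0.2, -1.4, -0.6]
gripper_width: 0.0954
```

>>> {"method": "play_rows", "body": {
  "steps": [
    [[0,0,0,0,0,0,1],[0,0,0,0,0,0,1],[0,0,0,0,0,0,1],[0,0,0,0,0,0,1],[0,0,0,0,0,0,1],[0,0,0,0,0,0,1],[0,0,0,0,0,0,1],[0,0,0,0,0,0,1]]
  ]
}}

```text
clock: 2.2
position: [0.4693, -0.2898, 0.1807]
eef_rot: [0.696, -0.696, 0.124, -0.124]
wrist_force: [-0.3, -0.1, -0.5]
gripper_width: 0.0951
```

```bash
python3 -c "
from h import *
d=snap('wrist','w1.png')
for k in [(.4617,-.3088,.05),(.4686,-.29,.05)]: print(w2px(d,k))
plan([.469,-.290,.18],-20.2,1)"
```

```text
(np.float64(283.1765774666084), np.float64(228.84621407392623))
(np.float64(283.1459648944094), np.float64(205.57861442025248))
t 2.25 pos [ 0.4693 -0.2897  0.1806] w 0.0953 F [ 0.1  0.3 -1.2]
[-0.2, 0.6, -0.4] [-0.0, 0.06, -0.0]
```

View pics/w1.png

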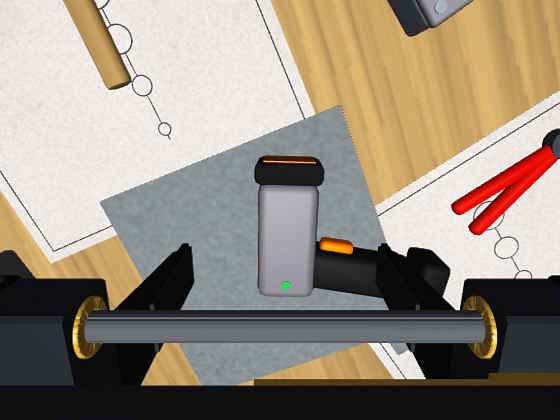

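```bash
python3 -c "
from h import *
d=snap('wrist')
p=np.array([px2w(d,u,v,.05) for u,v in [(260,187),(318,187),(314,295),(259,295),(255,160),(324,160)]])
print(p.round(4)); f=(p[0]+p[1])/2; b=(p[2]+p[3])/2; x=f-b; L=np.linalg.norm(x);x/=L
print(L,np.linalg.norm(p[0]-p[1]),np.linalg.norm(p[2]-p[3]),np.degrees(np.arctan2(x[1],x[0])))
o=b+.06*x; print('orig',o,'grip',o+.02*x)
g=o+.02*x; plan([g[0],g[1],.034],np.degrees(np.arctan2(x[1],x[0]))-90,8)"
```

```text
[[ 0.4566 -0.2691  0.05  ]
 [ 0.5001 -0.2851  0.05  ]
 [ 0.4658 -0.3757  0.05  ]
 [ 0.4206 -0.3592  0.05  ]
 [ 0.4608 -0.2476  0.05  ]
 [ 0.5114 -0.2662  0.05  ]]
0.09696042795629575 0.04633464493336816 0.04816953888735308 68.74793812939654
orig [ 0.46493792 -0.31153085  0.05      ] grip [ 0.47218735 -0.29289095  0.05      ]
t 2.3 pos [ 0.4693 -0.2898  0.1807] w 0.095 F [-0.6  0.   0.4]
[0.5, 18.3, -0.2] [0.0, 0.14, 0.0]
[0.5, 18.3, -0.2] [0.0, 0.14, 0.0]
[0.5, 18.3, -0.2] [0.0, 0.14, 0.0]
[0.5, 18.3, -0.2] [0.0, 0.14, 0.0]
[0.5, 18.3, -0.2] [0.0, 0.14, 0.0]
[0.5, 18.3, -0.2] [0.0, 0.14, 0.0]
[0.5, 18.3, -0.2] [0.0, 0.14, 0.0]
[0.5, 18.3, -0.2] [0.0, 0.14, 0.0]
```

>>> {"method": "play_rows", "body": {
  "steps": [
    [[4,18,-2,0,1,0,1],[0,24,0,0,0,0,1],[0,24,0,0,0,0,1],[0,24,0,0,0,0,1],[0,24,0,0,0,0,1],[0,20,0,0,0,0,1],[0,12,0,0,0,0,1],[0,0,0,0,0,0,1]]
  ],
  "force": 35
}}

```text
clock: 3.3
position: [0.4718, -0.2926, 0.0334]
eef_rot: [0.695, -0.695, 0.13, -0.129]
wrist_force: [-0.3, -0.0, 0.0]
gripper_width: 0.0951
```

>>> {"method": "play_rows", "body": {
  "steps": [
    [[0,0,0,0,0,0,0.3],[0,0,0,0,0,0,0.1],[0,0,0,0,0,0,-0.2],[0,0,0,0,0,0,-0.5],[0,0,0,0,0,0,-1],[0,0,0,0,0,0,-1],[0,0,0,0,0,0,-1],[0,0,0,0,0,0,-1]]
  ],
  "force": 35
}}

```text
clock: 4.3
position: [0.4722, -0.293, 0.0347]
eef_rot: [0.695, -0.695, 0.13, -0.13]
wrist_force: [-1.6, 0.9, 3.7]
gripper_width: 0.05
```

>>> {"method": "play_rows", "body": {
  "steps": [
    [[0,0,0,0,0,0,-1],[0,-3,0,0,0,0,-1],[0,-6,0,0,0,0,-1],[0,-15,0,0,0,0,-1],[0,-25,0,0,0,0,-1],[0,-30,0,0,0,0,-1],[0,-30,0,0,0,0,-1],[0,-20,0,0,0,0,-1]]
  ],
  "force": 35
}}

```text
clock: 5.3
position: [0.473, -0.2935, 0.1664]
eef_rot: [-0.695, 0.696, -0.129, 0.131]
wrist_force: [0.0, -0.2, -3.0]
gripper_width: 0.0501
```

```bash
python3 -c "
from h import *
d=snap('wrist','w2.png')
yv=np.radians(101.4); L=np.array([.522,.3038]); e=np.array([np.cos(yv),np.sin(yv)])
t=L-e*.141; print('target',t)
plan([t[0],t[1],.191],11.4,16)"
```

```text
target [0.54986968 0.16558176]
t 5.35 pos [ 0.4741 -0.2943  0.169 ] w 0.0503 F [ 0.6 -0.9  0.3]
[-5.9, -1.5, 28.5] [0.01, -2.03, 0.02]
[-4.9, -1.5, 28.7] [0.01, -2.03, 0.02]
[-3.9, -1.5, 28.9] [0.01, -2.03, 0.02]
[-2.9, -1.4, 29.0] [0.01, -2.03, 0.02]
[-1.8, -1.4, 29.1] [0.01, -2.03, 0.02]
[-0.8, -1.4, 29.1] [0.01, -2.03, 0.02]
[0.2, -1.4, 29.1] [0.01, -2.03, 0.02]
[1.3, -1.4, 29.1] [0.01, -2.03, 0.02]
[2.3, -1.4, 29.0] [0.01, -2.03, 0.02]
[3.3, -1.4, 28.9] [0.01, -2.03, 0.02]
[4.3, -1.4, 28.8] [0.01, -2.03, 0.02]
[5.4, -1.4, 28.6] [0.01, -2.03, 0.02]
[6.4, -1.4, 28.4] [0.01, -2.03, 0.02]
[7.4, -1.4, 28.2] [0.01, -2.03, 0.02]
[8.4, -1.4, 27.9] [0.01, -2.03, 0.02]
[9.4, -1.4, 27.6] [0.01, -2.03, 0.02]
```

View pics/w2.png

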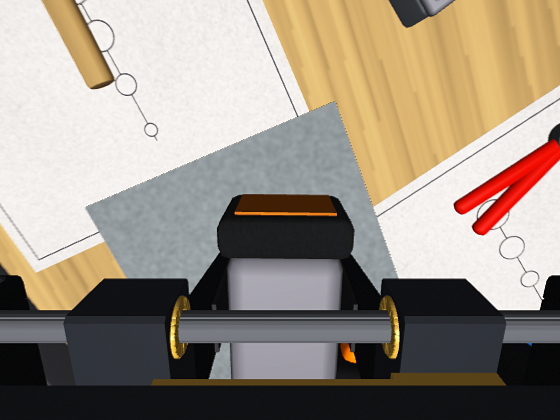

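```bash
python3 -c "
from h import *
d=eyes.snapshot('wrist');d['pose']=d['tool_from_camera']
for n,p in dict(junction=(0,-15.3,22),topfront=(0,-18.3,41),win=(0,7.7,41)).items(): print(n,w2px(d,np.array(p)/1000))
th=np.radians(8)
c,s=np.cos(th),np.sin(th)
for t in(c,s),(c,-s):
  for p in [(-23,22),(-26,41)]:
    y,z=p; print('pitch8',w2px(d,np.array([0,7.7+y*t[0]-z*t[1],y*t[1]+z*t[0]])/1000))
"
```

```text
junction (np.float64(283.14723009898205), np.float64(252.21637070223446))
topfront (np.float64(283.0436420771697), np.float64(209.25087412977803))
win (np.float64(283.26984917788286), np.float64(192.6881110418448))
pitch8 (np.float64(283.1341856254498), np.float64(262.9853379905224))
pitch8 (np.float64(283.0030371416217), np.float64(223.91043978807645))
pitch8 (np.float64(283.16545494859486), np.float64(242.27003685370005))
pitch8 (np.float64(283.0899335004316), np.float64(197.08421430239176))
```

>>> {"method": "play_rows", "body": {
  "steps": [
    [[-6,-2,28,0,-2,0,-1],[-5,-2,29,0,-2,0,-1],[-4,-2,29,0,-2,0,-1],[-3,-2,29,0,-2,0,-1],[-2,-1,29,0,-2,0,-1],[-1,-1,29,0,-2,0,-1],[0,-1,29,0,-2,0,-1],[1,-1,29,0,-2,0,-1]]
  ]
}}

```text
clock: 6.4
position: [0.5088, -0.0623, 0.1742]
eef_rot: [0.707, -0.706, 0.032, -0.031]
wrist_force: [0.3, -0.6, -1.9]
gripper_width: 0.05
```

>>> {"method": "play_rows", "body": {
  "steps": [
    [[2,-2,29,0,-2,0,-1],[3,-2,29,0,-2,0,-1],[4,-2,29,0,-2,0,-1],[5,-2,29,0,-2,0,-1],[6,-2,28,0,-2,0,-1],[7,-2,28,0,-2,0,-1],[8,-2,20,0,-2,0,-1],[9,-2,10,0,-2,0,-1]]
  ]
}}

```text
clock: 7.4
position: [0.5499, 0.1417, 0.1909]
eef_rot: [-0.704, 0.704, 0.067, -0.068]
wrist_force: [-0.6, -0.6, -2.4]
gripper_width: 0.0501
```

```bash
python3 -c "
from h import *
d=snap('scene','s2.png'); a=snap('top')
t=cv2.resize(a['color'][190:310,60:220],None,fx=3.5,fy=3.5,interpolation=cv2.INTER_CUBIC)
s=cv2.resize(d['color'][180:420,260:560],(560,448),interpolation=cv2.INTER_CUBIC)
im=np.zeros((600,800,3),np.uint8); t=cv2.resize(t,(400,300)); s=cv2.resize(d['color'][200:420,290:560],(400,326)); im[:300,:400]=t; im[:326,400:]=s
w=snap('wrist')['color']; im[326:,400:]=cv2.resize(w,(400,274)); cv2.imwrite('pics/c3.png',im)
plan([.5499,.1656,.193],11.4,1)"
```

```text
t 7.55 pos [0.5503 0.1408 0.1915] w 0.05 F [-1.2  0.3 -2.6]
[4.3, -1.5, 24.4] [0.02, -0.52, -0.03]
```

View pics/c3.png

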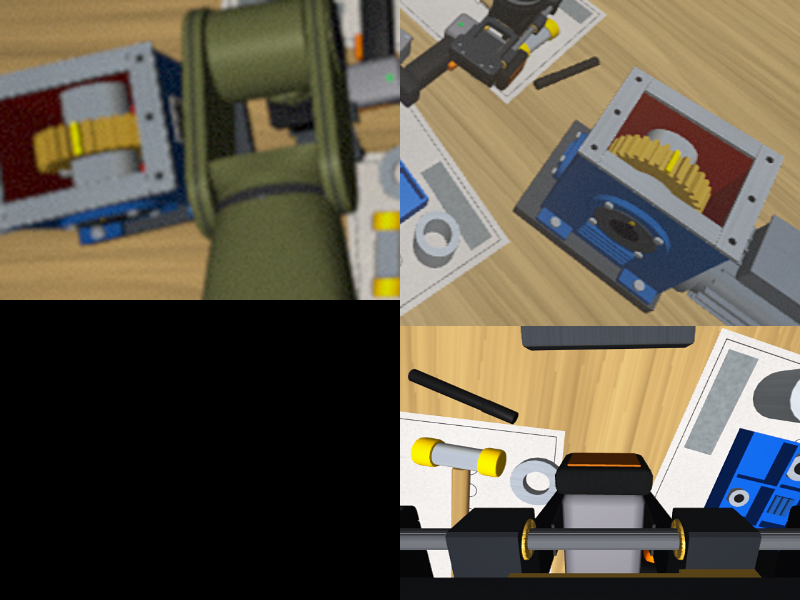

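```bash
python3 -c "
from h import *
d=snap('wrist','w3.png')
cv2.imwrite('pics/c4.png',cv2.resize(d['color'][0:60,140:440],None,fx=2.6,fy=2.6))
for z in(.012,.02,.03):
  p=[px2w(d,u,v,z) for u,v in [(173.6,35),(413,29)]]; m=(p[0]+p[1])/2; dv=p[1]-p[0]
  a=np.radians(101.4); e=np.array([np.cos(a),np.sin(a)]); n=np.array([e[1],-e[0]])
  print(z,p[0].round(4),p[1].round(4),np.linalg.norm(dv),np.degrees(np.arctan2(dv[1],dv[0])),'lateral rel label',n@(m[:2]-[.522,.3038]),'along',e@(m[:2]-[.522,.3038]))
"
```

```text
0.012 [0.4343 0.2545 0.012 ] [0.6293 0.2965 0.012 ] 0.19947233318108712 12.139211400246236 lateral rel label 0.003999736459765428 along -0.029686261420775704
0.02 [0.4367 0.2537 0.02  ] [0.627  0.2946 0.02  ] 0.19461647389125933 12.139211400246225 lateral rel label 0.0038206410828803563 along -0.031042777878935814
0.03 [0.4398 0.2526 0.03  ] [0.6242 0.2922 0.03  ] 0.1885466497789746 12.139211400246245 lateral rel label 0.0035967718617741485 along -0.032738423451636
```

View pics/c4.png

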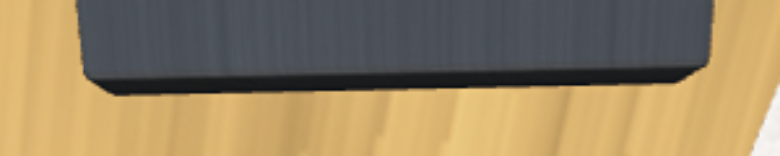

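```bash
python3 -c "
from h import *
plan([.5525,.1665,.193],11.8,1)"
```

```text
t 7.6 pos [0.5501 0.1404 0.1914] w 0.0496 F [ 0.   0.1 -2.2]
[7.3, -1.6, 25.1] [0.03, -0.96, -0.04]
```

>>> {"method": "play_rows", "body": {
  "steps": [
    [[1,-1,4,0,-0.5,0,-1],[2,-1,7,0,-0.5,0,-1],[2,0,7,0,0,0,-1],[1,0,5,0,0,0,-1],[1,0,2,0,0,0,-1],[0,0,0,0,0,0,-1],[0,0,0,0,0,0,-1],[0,0,0,0,0,0,-1]]
  ]
}}

```text
clock: 8.6
position: [0.5518, 0.1666, 0.1937]
eef_rot: [-0.703, 0.703, 0.073, -0.073]
wrist_force: [0.0, 0.1, -2.5]
gripper_width: 0.0499
```

>>> {"method": "play_rows", "body": {
  "steps": [
    [[0,0,0,0,0,0,-1],[0,0,0,0,0,0,-1],[0,0,0,0,0,0,-1],[0,0,0,0,0,0,-1],[0,0,0,0,0,0,-1],[0,0,0,0,0,0,-1],[0,0,0,0,0,0,-1],[0,0,0,0,0,0,-1]]
  ]
}}

```text
clock: 9.6
position: [0.5518, 0.1668, 0.1936]
eef_rot: [-0.703, 0.703, 0.073, -0.073]
wrist_force: [0.2, -0.7, -3.0]
gripper_width: 0.0501
```

>>> {"method": "play_rows", "body": {
  "steps": [
    [[0,0,0,0,0,0,-1],[0,0,0,0,0,0,-1],[0,0,0,0,0,0,-1],[0,0,0,0,0,0,-1],[0,0,0,0,0,0,-1],[0,0,0,0,0,0,-1],[0,0,0,0,0,0,-1],[0,0,0,0,0,0,-1]]
  ]
}}

```text
clock: 10.6
position: [0.5518, 0.1668, 0.1937]
eef_rot: [0.703, -0.703, -0.073, 0.073]
wrist_force: [-0.2, 0.2, -1.8]
gripper_width: 0.0501
```

```bash
python3 -c "
from h import *
d=snap('scene'); w=snap('wrist'); a=snap('top')
im=np.zeros((600,800,3),np.uint8); im[:400,:400]=cv2.resize(d['color'][100:300,280:480],(400,400)); im[:300,400:]=cv2.resize(w['color'],(400,300));im[300:,400:]=cv2.resize(a['color'],(400,300)); cv2.imwrite('pics/c5.png',im)
plan([.5525,.1665,.193],11.8,1)"
```

```text
t 10.75 pos [0.5518 0.1668 0.1937] w 0.0497 F [ 0.1 -0.5 -1.8]
[0.6, 0.7, -0.4] [0.0, 0.06, -0.0]
```

View pics/c5.png

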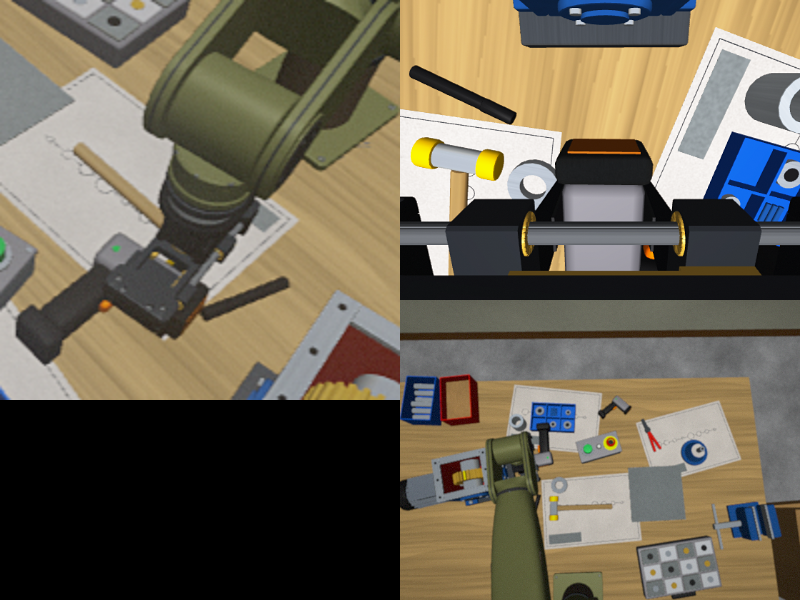

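```bash
python3 -c "
from h import *
d=snap('scene')
c=d['color'][200:260,310:370].astype(int); m=(c[...,1]-np.maximum(c[...,0],c[...,2]))>30
v,u=np.nonzero(m); print('obs',u.mean()+310,v.mean()+200,len(u))
a=snap('top'); o=px2w(dict(a),240+552.5/4.5-.5,180+375.5/4.5-.5,.05)
x=np.array([np.cos(np.radians(68.9)),np.sin(np.radians(68.9))]); y=np.array([-x[1],x[0]])
k=o[:2]-np.array([.4722,-.293]); sx,sy=k@x,k@y; print('dot rel TCP mm',sx*1e3,sy*1e3)
s=r.read_state()['position']
for dx in(0,-.003):
 for p in(-4,0,4):
  t=np.radians(p); X=np.array([np.cos(np.radians(101.8)),np.sin(np.radians(101.8))]);Y=np.array([-X[1],X[0]])
  lx=(sx+dx)*np.cos(t)-.023*np.sin(t); lz=(sx+dx)*np.sin(t)+.023*np.cos(t)
  q=s[:2]+lx*X+sy*Y; print(dx,p,w2px(d,[q[0],q[1],s[2]-.0077+lz]))
"
```

```text
obs 337.5 223.8 10
dot rel TCP mm -70.04162929482672 3.7490554360451265
0 -4 (np.float64(338.8381469910348), np.float64(221.87039632782503))
0 0 (np.float64(337.8550239224097), np.float64(222.66573168328364))
0 4 (np.float64(337.00271811379775), np.float64(223.56562966899043))
-0.003 -4 (np.float64(337.72107544878344), np.float64(221.0691067774696))
-0.003 0 (np.float64(336.729042442409), np.float64(221.91954953798563))
-0.003 4 (np.float64(335.87351738552286), np.float64(222.87705950496638))
```

>>> {"method": "play_rows", "body": {
  "steps": [
    [[0,3,0,0,0,0,-1],[0,3,0,0,0,0,-1],[0,0,0,0,0,0,-1],[0,0,0,0,0,0,-1],[0,0,0,0,0,0,-1],[0,0,0,0,0,0,-1],[0,0,0,0,0,0,-1],[0,0,0,0,0,0,-1]]
  ]
}}

```text
clock: 11.85
position: [0.5518, 0.1668, 0.1877]
eef_rot: [0.703, -0.703, -0.073, 0.073]
wrist_force: [0.6, -0.9, -2.6]
gripper_width: 0.05
```

>>> {"method": "play_rows", "body": {
  "steps": [
    [[0,0,0,0,0,0,-1],[0,0,0,0,0,0,-1],[0,0,0,0,0,0,-1],[0,0,0,0,0,0,-1],[0,0,0,0,0,0,-1],[0,0,0,0,0,0,-1],[0,0,0,0,0,0,-1],[0,0,0,0,0,0,-1]]
  ]
}}

```text
clock: 12.85
position: [0.5518, 0.1668, 0.1876]
eef_rot: [0.703, -0.703, -0.073, 0.073]
wrist_force: [-0.3, 0.9, -2.7]
gripper_width: 0.0497
```

```bash
python3 -c "
from h import *
x=np.array([np.cos(np.radians(68.9)),np.sin(np.radians(68.9))]); y=np.array([-x[1],x[0]])
g=np.array([.425,-.3566])+.025*x+.058*y; print(g)
plan([g[0],g[1],.15],-21.1,16)"
```

```text
[ 0.37988862 -0.31239635]
t 12.85 pos [0.5518 0.1668 0.1876] w 0.0497 F [-0.3  0.9 -2.7]
[-16.7, 2.4, -27.1] [0.0, 2.06, -0.0]
[-15.7, 2.4, -27.7] [0.0, 2.06, -0.0]
[-14.7, 2.4, -28.2] [0.0, 2.06, -0.0]
[-13.7, 2.4, -28.7] [0.0, 2.06, -0.0]
[-12.6, 2.4, -29.2] [0.0, 2.06, -0.0]
[-11.6, 2.4, -29.6] [0.0, 2.06, -0.0]
[-10.5, 2.4, -30.0] [0.0, 2.06, -0.0]
[-9.4, 2.4, -30.4] [0.0, 2.06, -0.0]
[-8.3, 2.4, -30.7] [0.0, 2.06, -0.0]
[-7.2, 2.4, -31.0] [0.0, 2.06, -0.0]
[-6.1, 2.4, -31.2] [0.0, 2.06, -0.0]
[-4.9, 2.4, -31.4] [0.0, 2.06, -0.0]
[-3.8, 2.4, -31.6] [0.0, 2.06, -0.0]
[-2.7, 2.4, -31.7] [0.0, 2.06, -0.0]
[-1.5, 2.4, -31.8] [0.0, 2.06, -0.0]
[-0.4, 2.4, -31.8] [0.0, 2.06, -0.0]
```

>>> {"method": "play_rows", "body": {
  "steps": [
    [[-17,0,-27,0,2.1,0,-1],[-16,0,-28,0,2.1,0,-1],[-15,0,-28,0,2.1,0,-1],[-14,0,-29,0,2.1,0,-1],[-13,0,-29,0,2.1,0,-1],[-12,0,-30,0,2.1,0,-1],[-11,0,-30,0,2.1,0,-1],[-9,0,-30,0,2.1,0,-1]]
  ]
}}

```text
clock: 13.85
position: [0.4626, -0.0737, 0.1878]
eef_rot: [-0.706, 0.706, -0.031, 0.031]
wrist_force: [0.0, -0.0, -2.9]
gripper_width: 0.0503
```

>>> {"method": "play_rows", "body": {
  "steps": [
    [[-8,5,-31,0,2.1,0,-1],[-7,5,-31,0,2.1,0,-1],[-6,5,-31,0,2.1,0,-1],[-5,5,-31,0,2.1,0,-1],[-4,5,-31,0,2.1,0,-1],[-3,5,-31,0,2,0,-1],[-2,5,-20,0,1,0,-1],[0,2,-12,0,1,0,-1]]
  ]
}}

```text
clock: 14.85
position: [0.3855, -0.2809, 0.1505]
eef_rot: [0.697, -0.697, 0.12, -0.12]
wrist_force: [0.2, 0.3, -2.6]
gripper_width: 0.0498
```

```bash
python3 -c "
from h import *
plan([.380,-.312,.04],-21.1,1)"
```

```text
t 14.85 pos [ 0.3855 -0.2809  0.1505] w 0.0498 F [ 0.2  0.3 -2.6]
[5.3, 110.4, -31.2] [-0.01, 1.55, -0.02]
```

>>> {"method": "play_rows", "body": {
  "steps": [
    [[1,8,-8,0,0.5,0,-1],[2,15,-12,0,0.5,0,-1],[2,20,-10,0,0.5,0,-1],[0,20,0,0,0,0,-1],[0,18,0,0,0,0,-1],[0,14,0,0,0,0,-1],[0,10,0,0,0,0,-1],[0,5,0,0,0,0,-1]]
  ]
}}

```text
clock: 15.85
position: [0.3804, -0.3099, 0.0401]
eef_rot: [0.695, -0.695, 0.129, -0.128]
wrist_force: [0.3, 0.0, -2.8]
gripper_width: 0.0499
```

>>> {"method": "play_rows", "body": {
  "steps": [
    [[0,1,0,0,0,0,-1],[0,1,0,0,0,0,-1],[0,1,0,0,0,0,-1],[0,1,0,0,0,0,-1],[0,1,0,0,0,0,-1],[0,0,0,0,0,0,-1],[0,0,0,0,0,0,-1],[0,0,0,0,0,0,-1]]
  ]
}}

```text
clock: 16.85
position: [0.3804, -0.3101, 0.0357]
eef_rot: [-0.695, 0.695, -0.129, 0.129]
wrist_force: [0.5, 0.6, -1.8]
gripper_width: 0.0499
```

>>> {"method": "play_rows", "body": {
  "steps": [
    [[0,1,0,0,0,0,-1],[0,0,0,0,0,0,-1],[0,0,0,0,0,0,0.1],[0,0,0,0,0,0,0.3],[0,0,0,0,0,0,1],[0,0,0,0,0,0,1],[0,0,0,0,0,0,1],[0,0,0,0,0,0,1]]
  ]
}}

```text
clock: 17.85
position: [0.3804, -0.3101, 0.0347]
eef_rot: [-0.695, 0.695, -0.128, 0.129]
wrist_force: [-0.1, -0.5, 0.1]
gripper_width: 0.0931
```

>>> {"method": "play_rows", "body": {
  "steps": [
    [[0,0,0,0,0,0,1],[0,-10,0,0,0,0,1],[0,-20,0,0,0,0,1],[0,-25,0,0,0,0,1],[0,-30,0,0,0,0,1],[0,-30,0,0,0,0,1],[0,-20,0,0,0,0,1],[0,-10,0,0,0,0,1]]
  ]
}}

```text
clock: 18.85
position: [0.381, -0.3106, 0.1818]
eef_rot: [-0.695, 0.696, -0.128, 0.129]
wrist_force: [0.2, -0.1, -1.3]
gripper_width: 0.0952
```

```bash
python3 -c "
from h import *
d=snap('wrist'); t=snap('top'); s=snap('scene')
im=np.zeros((420,800,3),np.uint8); im[:300,:400]=cv2.resize(d['color'],(400,300)); im[:,400:]=cv2.resize(s['color'][100:300,180:370],(400,420)); cv2.imwrite('pics/c6.png',im)
plan([.617,-.053,.15],10,16)"
```

```text
t 19.0 pos [ 0.3805 -0.3101  0.1799] w 0.0951 F [ 0.6 -0.4  0.3]
[8.1, 1.9, 20.3] [0.0, -1.93, 0.0]
[8.7, 1.9, 20.0] [0.0, -1.93, 0.0]
[9.4, 1.9, 19.7] [0.0, -1.93, 0.0]
[10.1, 1.9, 19.4] [0.0, -1.93, 0.0]
[10.7, 1.9, 19.0] [0.0, -1.93, 0.0]
[11.4, 1.9, 18.7] [0.0, -1.93, 0.0]
[12.0, 1.9, 18.3] [0.0, -1.93, 0.0]
[12.6, 1.9, 17.8] [0.0, -1.93, 0.0]
[13.2, 1.9, 17.4] [0.0, -1.93, 0.0]
[13.8, 1.9, 17.0] [0.0, -1.93, 0.0]
[14.3, 1.9, 16.5] [0.0, -1.93, 0.0]
[14.9, 1.9, 16.0] [0.0, -1.93, 0.0]
[15.4, 1.9, 15.5] [0.0, -1.93, 0.0]
[15.9, 1.9, 14.9] [0.0, -1.93, 0.0]
[16.4, 1.9, 14.4] [0.0, -1.93, 0.0]
[16.9, 1.9, 13.8] [0.0, -1.93, 0.0]
```

View pics/c6.png

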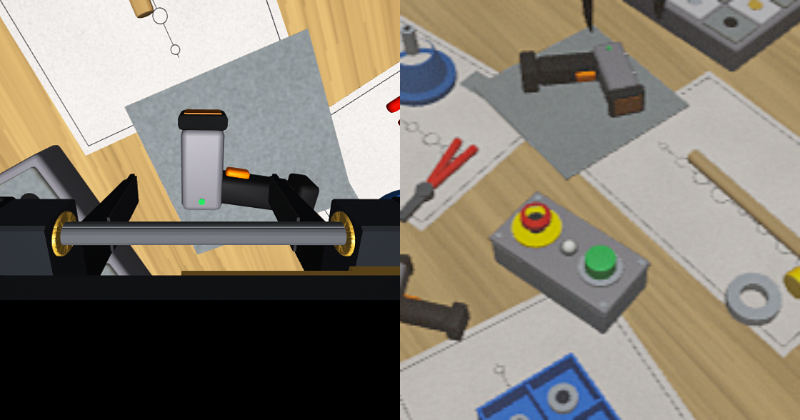

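>>> {"method": "play_rows", "body": {
  "steps": [
    [[8,0,20,0,-1.9,0,-1],[9,0,20,0,-1.9,0,-1],[9,0,20,0,-1.9,0,-1],[10,0,19,0,-1.9,0,-1],[11,0,19,0,-1.9,0,-1],[11,0,19,0,-1.9,0,-1],[12,0,18,0,-1.9,0,-1],[13,0,18,0,-1.9,0,-1]]
  ]
}}

```text
clock: 20.0
position: [0.4986, -0.1809, 0.1779]
eef_rot: [0.707, -0.706, 0.036, -0.034]
wrist_force: [-0.1, -0.6, 1.1]
gripper_width: 0.0203
```

>>> {"method": "play_rows", "body": {
  "steps": [
    [[13,2,17,0,-1.9,0,-1],[14,2,17,0,-1.9,0,-1],[14,2,16,0,-1.9,0,-1],[15,2,16,0,-1.9,0,-1],[15,2,15,0,-1.9,0,-1],[16,2,15,0,-1.9,0,-1],[16,2,14,0,-1.9,0,-1],[17,2,14,0,-1.9,0,-1]]
  ]
}}

```text
clock: 21.0
position: [0.6183, -0.0545, 0.1635]
eef_rot: [-0.705, 0.705, 0.059, -0.059]
wrist_force: [-0.4, -0.9, -0.2]
gripper_width: 0.0008
```

```bash
python3 -c "
from h import *
d=snap('wrist'); cv2.imwrite('pics/w7.png',d['color'])
c=d['color'].astype(int); m=((c[...,1]-np.maximum(c[...,0],c[...,2]))>30).astype(np.uint8)
n,l,st,ce=cv2.connectedComponentsWithStats(m)
for i in range(1,n):
  if st[i,4]>50: print(st[i],ce[i],px2w(d,*ce[i],.083))
print('pred',w2px(d,[.617,-.053,.085]))
plan([.617,-.053,.12],10,1)"
```

```text
[ 259  190   59   60 2665] [287.96060038 219.88405253] [ 0.62020029 -0.05037208  0.083     ]
pred (np.float64(282.61759647881286), np.float64(223.74270206462177))
t 21.05 pos [ 0.6195 -0.0529  0.1633] w 0.0008 F [ 0.3  2.1 -0.4]
[-2.5, 43.3, 0.2] [-0.07, -0.31, 0.07]
```

View pics/w7.png

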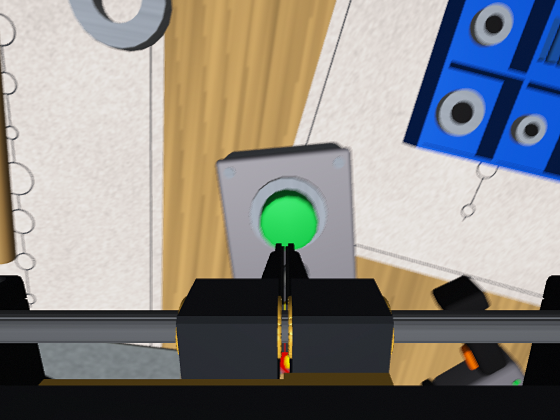

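>>> {"method": "play_rows", "body": {
  "steps": [
    [[0,10,0,0,0,0,-1],[0,12,0,0,0,0,-1],[0,12,0,0,0,0,-1],[0,10,0,0,0,0,-1],[0,6,0,0,0,0,-1],[0,0,0,0,0,0,-1],[0,0,0,0,0,0,-1],[0,0,0,0,0,0,-1]]
  ]
}}

```text
clock: 22.05
position: [0.6177, -0.0557, 0.1143]
eef_rot: [-0.705, 0.705, 0.059, -0.058]
wrist_force: [0.0, -0.5, -0.5]
gripper_width: 0.0006
```

>>> {"method": "play_rows", "body": {
  "steps": [
    [[0,4,0,0,0,0,-1],[0,4,0,0,0,0,-1],[0,4,0,0,0,0,-1],[0,0.5,0,0,0,0,-1],[0,0,0,0,0,0,-1],[0,0,0,0,0,0,-1],[0,0,0,0,0,0,-1],[0,0,0,0,0,0,-1]]
  ]
}}

```text
clock: 23.05
position: [0.6175, -0.0556, 0.1014]
eef_rot: [-0.705, 0.705, 0.058, -0.058]
wrist_force: [-0.5, 0.5, 4.7]
gripper_width: 0.0
```

>>> {"method": "play_rows", "body": {
  "steps": [
    [[0,0.5,0,0,0,0,-1],[0,0,0,0,0,0,-1],[0,0,0,0,0,0,-1],[0,0,0,0,0,0,-1],[0,0,0,0,0,0,-1],[0,0,0,0,0,0,-1],[0,0,0,0,0,0,-1],[0,0,0,0,0,0,-1]]
  ]
}}

```text
clock: 24.05
position: [0.6175, -0.0556, 0.1013]
eef_rot: [-0.705, 0.705, 0.058, -0.058]
wrist_force: [-1.3, 0.8, 6.7]
gripper_width: -0.0
```

>>> {"method": "play_rows", "body": {
  "steps": [
    [[0,0,0,0,0,0,-1],[0,0,0,0,0,0,-1],[0,0,0,0,0,0,-1],[0,0,0,0,0,0,-1],[0,0,0,0,0,0,-1],[0,0,0,0,0,0,-1],[0,0,0,0,0,0,-1],[0,0,0,0,0,0,-1]]
  ]
}}

```text
clock: 25.05
position: [0.6175, -0.0556, 0.1013]
eef_rot: [-0.705, 0.705, 0.058, -0.058]
wrist_force: [-1.2, 0.5, 6.2]
gripper_width: 0.0004
```

>>> {"method": "play_rows", "body": {
  "steps": [
    [[0,0,0,0,0,0,-1],[0,0,0,0,0,0,-1],[0,0,0,0,0,0,-1],[0,0,0,0,0,0,-1],[0,0,0,0,0,0,-1],[0,0,0,0,0,0,-1],[0,0,0,0,0,0,-1],[0,0,0,0,0,0,-1]]
  ]
}}

```text
clock: 26.05
position: [0.6175, -0.0557, 0.1013]
eef_rot: [-0.705, 0.705, 0.058, -0.058]
wrist_force: [-1.6, 0.6, 7.1]
gripper_width: 0.0003
```

>>> {"method": "play_rows", "body": {
  "steps": [
    [[0,0,0,0,0,0,-1],[0,-10,0,0,0,0,-1],[0,-20,0,0,0,0,-1],[0,-30,0,0,0,0,-1],[0,-30,0,0,0,0,-1],[0,-20,0,0,0,0,-1],[0,-10,0,0,0,0,-1],[0,0,0,0,0,0,-1]]
  ]
}}

```text
clock: 27.05
position: [0.6174, -0.0556, 0.2211]
eef_rot: [-0.705, 0.705, 0.059, -0.058]
wrist_force: [-0.1, 0.0, 0.2]
gripper_width: 0.0003
```

```bash
python3 -c "
from h import *
t=snap('top');s=snap('scene'); 
im=np.zeros((600,800,3),np.uint8); im[:300,:400]=cv2.resize(t['color'],(400,300)); im[300:,:400]=cv2.resize(t['color'][195:300,0:175],(400,300)); im[:300,400:]=cv2.resize(s['color'],(400,300)); im[300:,400:]=cv2.resize(s['color'][230:400,360:560],(400,300)); cv2.imwrite('pics/c8.png',im); print(r.read_state()['clock'])"
```

```text
27.15
```

View pics/c8.png

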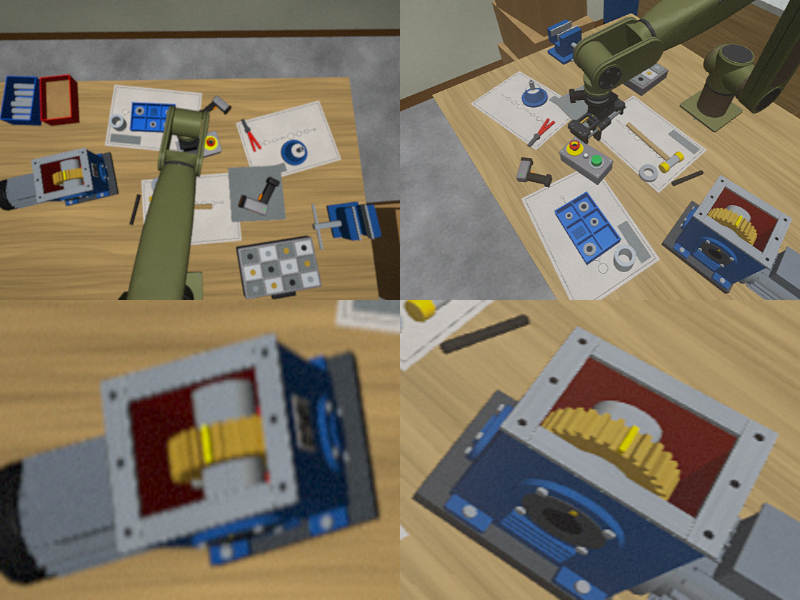

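```bash
python3 -c "
from h import *
f=lambda c:(lambda m:(np.argwhere(m).mean(0)+[230,440],m.sum()))(((c:=c[230:345,440:530].astype(int))[...,1]>150)&(c[...,2]>150)&(c[...,0]<60))
a=cv2.imread('pics/s2.png'); print(f(a))
b=snap('scene')['color']; print(f(b)); print(f(snap('scene')['color']))
t0=cv2.imread('pics/top.png').astype(int)[200:290,40:130]; t1=snap('top')['color'].astype(int)[200:290,40:130]; print('absdiff>40',(abs(t0-t1).max(2)>40).sum())
sd=abs(a.astype(int)-b)[230:345,440:530].max(2); print((sd>40).sum())"
```

```text
(array([308.0483871 , 473.72580645]), np.int64(62))
(array([308.14285714, 473.79365079]), np.int64(63))
(array([308.75806452, 474.17741935]), np.int64(62))
absdiff>40 0
0
```

>>> {"method": "play_rows", "body": {
  "steps": [
    [[0,20,0,0,0,0,-1],[0,30,0,0,0,0,-1],[0,30,0,0,0,0,-1],[0,20,0,0,0,0,-1],[0,5,0,0,0,0,-1],[0,3,0,0,0,0,-1],[0,6,0,0,0,0,-1],[0,6,0,0,0,0,-1]]
  ]
}}

```text
clock: 28.3
position: [0.6184, -0.0558, 0.1021]
eef_rot: [-0.704, 0.705, 0.059, -0.057]
wrist_force: [0.5, 0.3, 4.5]
gripper_width: 0.0008
```

>>> {"method": "play_rows", "body": {
  "steps": [
    [[0,0,0,0,0,0,-1],[0,-10,0,0,0,0,-1],[0,-20,0,0,0,0,-1],[0,-30,0,0,0,0,-1],[0,-30,0,0,0,0,-1],[0,-20,0,0,0,0,-1],[0,-10,0,0,0,0,-1],[0,0,0,0,0,0,-1]]
  ]
}}

```text
clock: 29.3
position: [0.6174, -0.0556, 0.2211]
eef_rot: [-0.705, 0.705, 0.059, -0.058]
wrist_force: [0.2, 0.5, -0.7]
gripper_width: 0.0009
```

```bash
python3 -c "
from h import *
f=lambda c:(lambda m:(np.argwhere(m).mean(0)+[230,440],m.sum()))(((c:=c[230:345,440:530].astype(int))[...,1]>150)&(c[...,2]>150)&(c[...,0]<60))
a=cv2.imread('pics/s2.png'); 
for i in range(2):
  b=snap('scene')['color']; print(f(b), (abs(a.astype(int)-b)[230:345,440:530].max(2)>40).sum())
im=np.hstack([cv2.resize(x[230:345,420:560],(400,330)) for x in (a,b)]);cv2.imwrite('pics/c9.png',im)"
```

```text
(array([301.60655738, 461.98360656]), np.int64(61)) 408
(array([301.58064516, 461.72580645]), np.int64(62)) 407
```

```bash
python3 -c "
from h import *
print(r.read_state()['clock']); print(r.sign_off())"
```

```text
29.4
the job is handed in; nothing more can be done
None
```

The job is done and handed in at about 29.4 s on the robot's clock. No verdict is reported, and I had no direct confirmation that the label was read.

- **Scan:** I held the scanner about 100 mm from the label for about 2 s, then about 1.5 s more 6 mm lower, in case its nose was tilted up. The label's position came from the top camera, and the wrist view of the gearbox plate agreed to about 4 mm and 1°. The label itself was never in view while I held the scanner there. A check on the scanner's green light left a possible tilt of up to about 4°, which is within the reading tolerance.
- **Scanner put down:** I laid it near the middle of the mat. The pictures showed it flat and let go, but I judged the position by eye and did not measure it.
- **Jog button:** I held it fully down for about 3.8 s at 5–7 N, against its end stop, then let it go.
- **Worm wheel:** After that press the yellow tooth stood exactly where it began, which could have meant either one full turn or none. I pressed the button once more, for about 0.3 s, to find out. The tooth moved a little and stopped, so the wheel does turn when the button is pressed. I put the total at a little over one turn, about 6.7 rad.

At the end the wheel was still and the gripper was about 115 mm above the button, touching nothing. The emergency stop was not touched, and the other things looked unmoved in the last picture.

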